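# Stand the toothbrush and tweezers back in the washroom cup

## Task

Take the toothbrush and the tweezers off their two drying rests and stand both upright in the plastic cup, the toothbrush with its bristles up and the tweezers with their points down. Lower each one right down into the cup before you let go of it, and be gentle: do not jab, bump or tip the light cup, which stays where it stands, and leave the other things alone.

Things in the scene. Friction and masses are not known exactly. Their poses are not given: they have to be found in the camera images.
- cup: Loose pale pink plastic cup, 68-112 g, open at the top, no handle: 90 mm tall, outer diameter 58 mm at the bottom and 68 mm at the rim, wall 3 mm, floor 5 mm thick. Origin: centre of its underside; z up. It slides and tips easily; an item released in it leans over against the rim, at up to about 35 degrees from vertical.
- cup_in (a point): Centre of the cup's inner floor, 5 mm above the cup's underside; the floor's inner diameter is 52 mm.
- cup_rim (a point): Centre of the cup's mouth, 90 mm above its underside; the mouth's inner diameter is 62 mm.
- brush: Loose bamboo toothbrush, 190 mm long, 16-26 g. Origin mid-length on its axis; x along it to the head, z to the bristle side. Handle 12 mm wide (y), 8 mm thick (z), x = -95 to 40 mm; neck 8 mm wide to 68; head 12 mm wide to 95, white bristles 11 mm high. Starts on brush_rest, bristles on top, sloping 30 degrees, head high and away from the robot.
- brush_foot (a point): Centre of the handle's end face (brush x = -95 mm), the end that goes to the bottom of the cup.
- tweezers: Loose rigid steel tweezers, 150 mm long, 28-46 g, 8 mm thick (z). Origin mid-length on the axis; x along them from points to joined end. Width (y) over both arms 14 mm at x = -30 to 45 mm, about 6 mm at the points (x = -75); joined end 9 mm wide, x = 45 to 75. They do not flex. Start on tweezer_rest, sloping 30 degrees, joined end high and away from the robot.
- tweezer_tip (a point): The points of the tweezers (tweezers x = -75 mm), the end that goes to the bottom of the cup.
- brush_grip (a point): Good place to grip the brush, across its y: on its axis at brush x = 30 mm, 125 mm from the foot.
- tweezer_grip (a point): Good place to grip the tweezers, across their y: on the axis at tweezers x = 25 mm, 100 mm from the points.
- brush_rest: Fixed drying rest: dark wooden base 175 (x) x 60 x 8 mm, 14 mm lip at its -x end where the item's foot bears, wooden fork (8 mm cross bar, two uprights 26 mm apart, top 99 mm above the table) at x = 62 mm, under the brush's x = 63 mm. Only the base is beneath the grip point. Origin: centre of underside; x along the base to the fork, away from the robot, yaw within 0.45 rad.
- tweezer_rest: Fixed drying rest under the tweezers, the same as brush_rest but its fork stands at rest x = 42 mm, top 88 mm above the table, under the tweezers' x = 60 mm.
- pump_bottle: Bystander: chunky amber glass bottle with a closed black pump head, diameter 76 mm, 146 mm tall, loose, off to the robot's right. Origin: centre of its underside.
- scrubber: Bystander: round grey silicone scrubber with knobs on top, diameter 68 mm, 24 mm tall, nearest the robot. Origin: centre of its underside.
- jar: Bystander: closed glass jar, diameter 56 mm, 60 mm tall. Origin: centre of its underside.
- nail_brush: Bystander: wooden nail brush, bristles down, 50 x 90 x 30 mm. Origin: centre of its underside.
- tin: Bystander: flat round aluminium tin, diameter 70 mm, 24 mm tall. Origin: centre of its underside.
- tumbler: Bystander: wide clear glass tumbler, open, rim diameter 80 mm, 75 mm tall, off to the robot's left; not the cup to use. Origin: centre of its underside.
Not all that is in view belongs to the job. There is more than one size of the brush; the one meant has the size given above.

How it is judged:
By the outcome, as a careful person would: the job done as asked, in the order asked, and still so for the second after the job is handed in, with the robot touching nothing.
It also fails if it takes over 64 s, if anything falls off the work surface, if the arm or the gripper's body presses on something with over 40 N, if the wrist force passes 120 N, or if a joint passes its speed limit or range.

## Robot

A 7-joint arm with a two-finger parallel gripper is mounted at the origin on the work surface. World frame = base frame: x ahead of the robot, y to its left, z up, the work surface at z = 0. Lengths are in mm, angles in rad, forces in N, time in s.
With the tool pointing down it reaches from about 425 to 875 mm from the base axis. Payload 8.4 kg.
Tool frame: the origin (TCP) lies on the centre line of the jaws, within the pads' length; the fingertips stand 8 mm ahead of it and the grasp point (between the pads) lies 11 mm behind it (env.nose_length is the x of the fingertips in the tool frame, in mm); x points along the fingers, z is the direction in which the jaws open and shut, and the axes are right-handed (so a half turn about x gives the same grasp; the last joint's range is limited). The gripper opens to 85 mm and grips with 20 to 120 N. Pads are 22 mm wide; open, the fingers measure 114 mm over their backs; the gripper's body (76 mm by 85 mm) begins 54 mm behind the grasp point. The pads swing forward as they close: fully open they stand 13 mm farther back than shut.
Start: joints at [-1.343, 0.333, 0.04, 1.465, -0.013, 1.343, -0.059], TCP at [208.659, 615.568, 213.808] pointing down, gripper open.
Joint ranges: [-2.58, 2.58], [-0.38, 2.09], [-1.3, 1.39], [0.25, 2.4], [-1.5, 4.64], [0.08, 2.09], [-2.65, 2.65]. Speed limits (rad/s): [2.22, 2.22, 2.79, 2.79, 3.14, 3.14, 3.14].

## Interface

Orientations are given as a rotation vector (axis times angle).
In Python, from plant import env gives the robot as it stands. The module is installed in compiled form; this text tells all that it offers.
- The arm moves only by the tool jog_arm, never from a script. Its argument "plan" is one flat list of numbers, 5 for each row, row after row: the shift along the tool's x, y, z in mm, then the turn about the tool's x in rad, then the closure, from 0 (fully open) to 1 (shut). A call has 1 to 20 rows; each row shifts and turns the commanded pose from where the row before left it, along the tool's axes as they then stand; what a row does not reach is not made up. A row lasts 1/10 s, in which the tool goes at most 50 mm and 8.59 degrees, less where a joint would pass 70% of its speed; a pose out of reach is approached as far as the arm can. A call with a gripper value outside its range is refused whole. The fingers move at their own pace and stop on an object; "newtons" is the grip in N (left out, the last holds). Time passes only in rows, so rows that do not move let the fingers close. It gives the time, the measured TCP pose, the force and the opening at its end, in the units of the state.
- env.observe(): the state, without advancing time (a new reading comes with each control period).
- env.camera(name): name is "side" or "top"; returns the picture (420x560x3 uint8, red, green, blue); there is no depth.
- env.camera_info(name): a dict with "fx", "fy", "cx", "cy" (pixels), "world_from_camera" (4x4, takes a point from camera to world coordinates). Camera axes: x right, y down, z forward; pixel columns grow to the right and rows downward; lengths in mm; the calibration is good to about 2 mm. A picture is of the moment at which its call begins. camera_info takes no time and is no camera call.
- env.job_done(): hands the job in, once; it reports no verdict.
The state is a dict: "time": time; "q": joint angles; "joint_vel": joint speeds; "joint_torque": joint torques, N m; "position": TCP position; "tcp_rot": TCP orientation; "force": force on the tool from outside, world axes, zero at the start; "ft_torque": the same for the moment, N m; "opening": finger opening in mm.
Only numpy, scipy, OpenCV 4.12 (cv2) and the standard library are available. Lean on these libraries where they do the work, as an engineer would, in place of code of your own. Each camera call takes 0.05 s, during which the arm holds its last target. There are 200 camera calls.

## Working session

There is one attempt and no reset: what is moved stays moved. The work goes in short steps, Python scripts to look and compute and a tool call to move; the robot and the scene stay as the last step left them, time stands still between calls to the robot, and variables do not carry over. Pictures are saved under pics/ and viewed, about 8 in all and at most 12, crops included, and the job is handed in when it is done.

Besides the shell and the picture viewer there is one more tool, called after "Call:" in YAML: its name, and indented under it one key for each argument. jog_arm: Moves the arm, as the interface text tells. Its arguments: {"type":"object","properties":{"plan":{"type":"array"},"newtons":{"type":"number"}},"required":["plan"]}

```bash
mkdir -p pics; python3 - <<'E'
from plant import env
import cv2,numpy as np
for n in("top","side"):
    im=env.camera(n);cv2.imwrite(f"pics/{n}0.png",im[:,:,::-1]);i=env.camera_info(n)
    print(n,i["fx"],i["fy"],i["cx"],i["cy"]);print(np.round(i["world_from_camera"],4).tolist())
s=env.observe()
for k in s:print(k,np.round(s[k],3))
print(env.nose_length)
E
```

```text
top 502.762616108024 502.762616108024 278.51672358946803 209.85369147080118
[[-0.028, -0.9984, 0.0495, 448.9113], [-0.9996, 0.0282, 0.0032, 3.9168], [-0.0046, -0.0494, -0.9988, 1343.0317], [0.0, 0.0, 0.0, 1.0]]
side 530.6955779587603 530.6955779587603 270.313674292734 221.13169708547179
[[0.9269, -0.2092, 0.3115, 14.722], [-0.3752, -0.5234, 0.765, -1239.5183], [0.003, -0.826, -0.5637, 989.2047], [0.0, 0.0, 0.0, 1.0]]
time 0.1
q [-1.343  0.334  0.04   1.466 -0.013  1.343 -0.059]
joint_vel [-0.    -0.001 -0.001 -0.002  0.     0.001 -0.   ]
joint_torque [ 3.0000e-03 -6.6001e+01  1.3700e+00 -4.0647e+01  1.7000e-02  9.0000e-03
  0.0000e+00]
position [208.553 615.182 213.035]
tcp_rot [-0.966  1.347  0.965]
force [ 0.427 -0.817  0.64 ]
ft_torque [ 0.026  0.017 -0.026]
opening 85.418
8.0
```

View pics/top0.png

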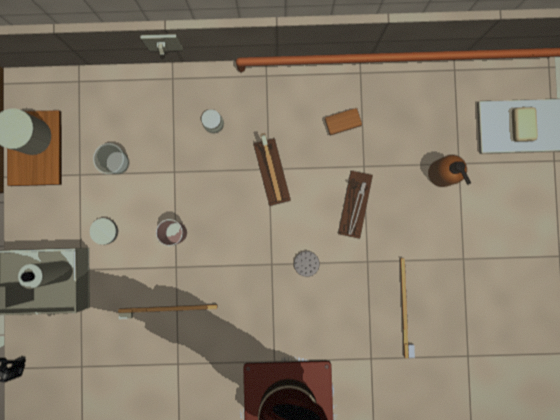

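View pics/side0.png

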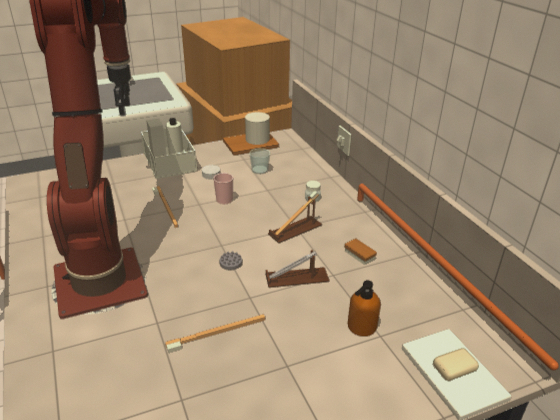

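The view shows the brush on its rest at top px (270,170), the tweezers' rest at (355,205), and the pink cup at (170,231). The clear tumbler at (111,158) is not the cup. There are three brushes: one on the rest at (270,170), and loose ones at (165,308) and (407,305). The one meant is on the rest, and I'll confirm that in enlarged crops.

```bash
python3 - <<'E'
import cv2
def crop(n,x0,x1,y0,y1,f,o):
    im=cv2.imread(n)[y0:y1,x0:x1];im=cv2.resize(im,None,fx=f,fy=f,interpolation=cv2.INTER_CUBIC)
    im=cv2.convertScaleAbs(im,alpha=1.4)
    for x in range(x0,x1,10):cv2.putText(im,str(x),((x-x0)*f,8),0,.3,(0,0,255));cv2.line(im,((x-x0)*f,10),((x-x0)*f,16),(0,0,255))
    for y in range(y0,y1,10):cv2.putText(im,str(y),(0,(y-y0)*f+4),0,.3,(0,0,255));cv2.line(im,(20,(y-y0)*f),(26,(y-y0)*f),(0,0,255))
    cv2.imwrite(o,im)
crop("pics/top0.png",245,377,125,245,5,"pics/tc.png")
crop("pics/side0.png",205,333,170,290,5,"pics/sc.png")
E
```

```text
(no output)
```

View pics/tc.png

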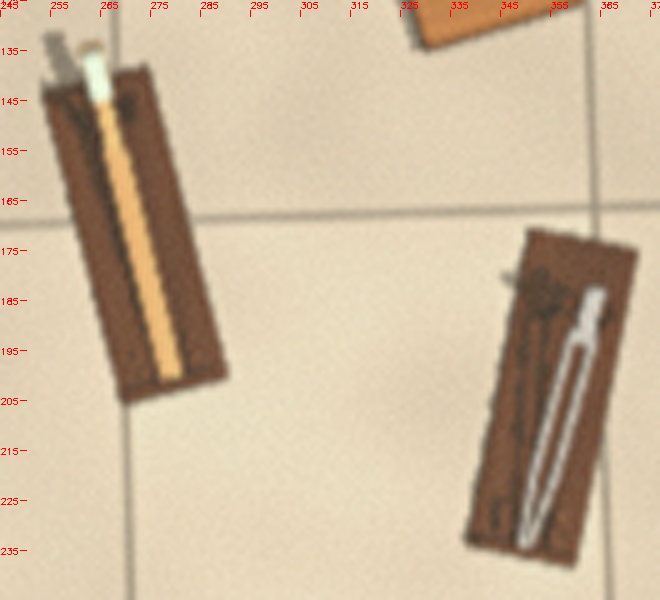

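View pics/sc.png

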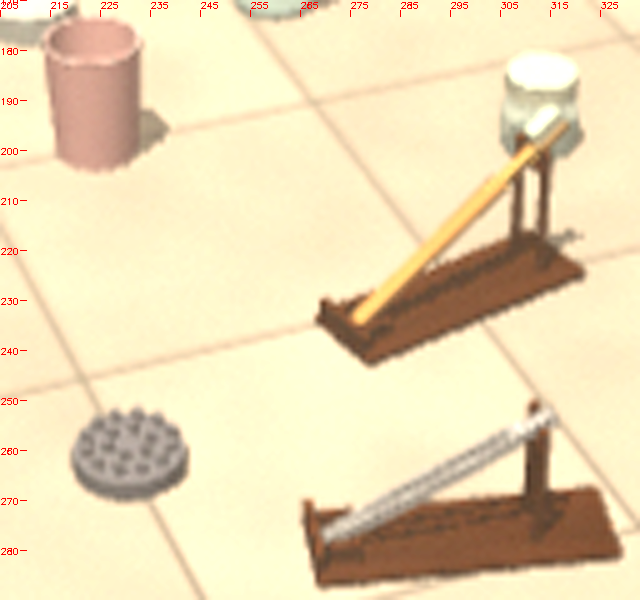

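The crops show the brush on its rest with foot at top (279,200.6) and side (277,233.5), and head tip at top (263,134) and side (318.4,194.8). The tweezers' points are at top (350.4,234) and side (270,277.4), and their joined end at top (364.2,183) and side (315.4,253.6). Next I'll triangulate these, check the 190 and 150 mm lengths and the slope, and enlarge the cup.

```bash
cat >h.py <<'E'
from plant import env
import numpy as np,cv2
I={n:env.camera_info(n) for n in("top","side")}
def ray(n,u,v):
    i=I[n];T=np.array(i["world_from_camera"]);d=T[:3,:3]@[(u-i["cx"])/i["fx"],(v-i["cy"])/i["fy"],1];return T[:3,3],d/np.linalg.norm(d)
def onz(n,u,v,z):
    o,d=ray(n,u,v);return o+d*(z-o[2])/d[2]
def tri(t,s):
    A=0;b=0
    for n,p in(("top",t),("side",s)):
        o,d=ray(n,*p);P=np.eye(3)-np.outer(d,d);A=A+P;b=b+P@o
    x=np.linalg.solve(A,b);e=[np.linalg.norm(np.cross(x-ray(n,*p)[0],ray(n,*p)[1])) for n,p in(("top",t),("side",s))]
    return x,max(e)
def proj(n,p):
    i=I[n];c=np.linalg.inv(np.array(i["world_from_camera"]))@np.append(p,1);return np.array([i["fx"]*c[0]/c[2]+i["cx"],i["fy"]*c[1]/c[2]+i["cy"]])
def crop(n,x0,x1,y0,y1,f,o,a=1.4):
    im=env.camera(n)[y0:y1,x0:x1,::-1];im=cv2.resize(im,None,fx=f,fy=f,interpolation=cv2.INTER_CUBIC)
    im=cv2.convertScaleAbs(im,alpha=a)
    for x in range(x0,x1,10):cv2.putText(im,str(x),((x-x0)*f,8),0,.3,(0,0,255));cv2.line(im,((x-x0)*f,10),((x-x0)*f,16),(0,0,255))
    for y in range(y0,y1,10):cv2.putText(im,str(y),(0,(y-y0)*f+4),0,.3,(0,0,255));cv2.line(im,(20,(y-y0)*f),(26,(y-y0)*f),(0,0,255))
    return im
E
python3 - <<'E'
from h import *
np.set_printoptions(precision=1,suppress=True)
for nm,a,b in(("brush",((279,200.6),(277,233.5)),((263,133.8),(318.4,194.8))),("tw",((350.4,234),(270,277.4)),((364.2,183),(315.4,253.6)))):
    f,e=tri(*a);h,e2=tri(*b);d=h-f;L=np.linalg.norm(d)
    print(nm,f,e,h,e2,"len",L,"slope",np.degrees(np.arcsin(d[2]/L)),"yaw",np.arctan2(d[1],d[0]))
def rest(c,z=8):
    P=[onz("top",245+x/5,125+y/5,z) for x,y in c];print(np.array(P)); m=(P[0]+P[1])/2-(P[2]+P[3])/2
    print("c",sum(P)/4,"yaw",np.arctan2(m[1],m[0]),"L",np.linalg.norm(m))
rest([(43,92),(148,66),(228,377),(123,404)]);rest([(527,228),(637,248),(576,567),(466,543)])
print("cup rim side",onz("side",223.8,178.4,90),"base low",onz("side",224.4,204.2,0))
a=crop("top",145,195,205,255,6,"")
cv2.imwrite("pics/cup.png",a)
R=cv2.Rodrigues(np.array(env.observe()["tcp_rot"]))[0];print(R)
E
```

```text
brush [541.4   5.3  19.9] 2.75369273290206 [700.8  41.  105.6] 0.4853097964238115 len 184.4062776746524 slope 27.683473043559395 yaw 0.22035991160222548
tw [ 445.9 -179.4   16.5] 0.23947683065335543 [ 571.4 -208.3   85.9] 1.252657300435594 len 146.32241447604636 slope 28.342524092771722 yaw -0.2262462071674089
[[694.9  69.9   8. ]
 [707.3  13.3   8. ]
 [539.3 -24.6   8. ]
 [526.5  31.6   8. ]]
c [617.   22.6   8. ] yaw 0.22279597535144666 L 172.5114529067857
[[ 614.4 -186.4    8. ]
 [ 602.  -244.6    8. ]
 [ 433.2 -206.     8. ]
 [ 447.6 -148.2    8. ]]
c [ 524.3 -196.3    8. ] yaw -0.22489762805248587 L 172.1488656073173
cup rim side [461.4 279.   90. ] base low [452.7 258.6   0. ]
[[-0.  -0.9  0.3]
 [-0.   0.3  0.9]
 [-1.  -0.  -0. ]]
```

View pics/cup.png

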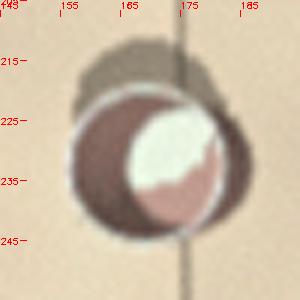

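```bash
cat >>h.py <<'E'
def state():
    s=env.observe();return s,np.array(s["position"]),cv2.Rodrigues(np.array(s["tcp_rot"]))[0]
def goto(p,yaw_of_z=None):
    """print turn needed, then shift (after the turn) in tool axes"""
    s,c,R=state();t=0
    if yaw_of_z is not None:
        t=-(yaw_of_z-np.arctan2(R[1,2],R[0,2]));t=(t+np.pi)%(2*np.pi)-np.pi
        R=R@cv2.Rodrigues(np.array([t,0,0.]))[0]
    print("pos",c.round(1),"turn",round(t,3),"shift",(R.T@(np.array(p,float)-c)).round(1),"f",np.round(s["force"],2),"op",round(float(s["opening"]),1),"t",round(s["time"],2))
E
python3 - <<'E'
from h import *
print(state()[2].round(3))
goto([650,30,190],.221+np.pi/2)
print(onz("top",169.3,232,90))
E
```

```text
[[-0.    -0.947  0.321]
 [-0.001  0.321  0.947]
 [-1.    -0.    -0.001]]
pos [208.6 615.2 213.1] turn -0.548 shift [  23.7 -302.4 -667.7] f [ 0.31 -0.17  0.43] op 85.3 t 0.15
[463.40491536 281.61177436  90.        ]
```

Call:
jog_arm:
  plan: [0,0,0,-0.137,0,0,0,0,-0.137,0,0,0,0,-0.137,0,0,0,0,-0.137,0,1.5,-19,-42,0,0,1.5,-19,-42,0,0,1.5,-19,-42,0,0,1.5,-19,-42,0,0,1.5,-19,-42,0,0,1.5,-19,-42,0,0,1.5,-19,-42,0,0,1.5,-19,-42,0,0,1.5,-19,-42,0,0,1.5,-19,-42,0,0,1.5,-19,-42,0,0,1.5,-19,-42,0,0,1.5,-19,-42,0,0,1.5,-19,-42,0,0,1.5,-19,-42,0,0]
  newtons: 20

```text
time: 2.05
position: [625.7, 61.9, 191.1]
tcp_rot: [-1.37, 1.096, 1.371]
force: [0.3, 0.3, -0.6]
opening: 85.3
```

Call:
jog_arm:
  plan: [0,-8,-20,0,0,0,-8,-18,0,0,0,0,0,0,0.3,0,0,0,0,0.3,0,0,0,0,0.3,0,0,0,0,0.3]

```text
time: 2.65
position: [648.5, 31.2, 191.4]
tcp_rot: [-1.371, 1.095, 1.372]
force: [-0.4, 0.6, 0.8]
opening: 60.1
```

```bash
python3 - <<'E'
from h import *
goto([650,30,74],.221+np.pi/2)
E
```

```text
pos [648.5  31.2 191.4] turn 0.002 shift [117.4  -1.2  -1.6] f [-0.37  0.56  0.83] op 60.1 t 2.65
```

Call:
jog_arm:
  plan: [20,-0.5,-0.5,0,0.3,20,-0.5,-0.5,0,0.3,20,0,-0.5,0,0.3,15,0,0,0,0.35,12,0,0,0,0.4,10,0,0,0,0.45,8,0,0,0,0.5,6,0,0,0,0.5,4,0,0,0,0.5,2,0,0,0,0.5,0,0,0,0,0.5]

```text
time: 3.75
position: [650.2, 28.6, 74.3]
tcp_rot: [-1.37, 1.096, 1.37]
force: [-0.4, -0.1, 0.4]
opening: 42.7
```

```bash
python3 - <<'E'
from h import *
goto([650,30,74],.221+np.pi/2)
a=crop("top",235,305,120,220,5,"",1.6);b=crop("side",265,345,165,245,5,"",1.6)
h=max(a.shape[0],b.shape[0]);f=lambda i:cv2.copyMakeBorder(i,0,h-i.shape[0],0,0,0)
cv2.imwrite("pics/g1.png",np.hstack([f(a),f(b)]))
for n in I:
    for p in ([650,30,76],[544,6,11.5]):print(n,proj(n,p).round(1))
E
```

```text
pos [650.2  28.6  74.3] turn 0.0 shift [ 0.3 -0.1  1.4] f [-0.37 -0.12  0.35] op 42.7 t 3.75
top [268.3 155.7]
top [279.  198.9]
side [304.9 207.6]
side [276.8 235.4]
```

View pics/g1.png

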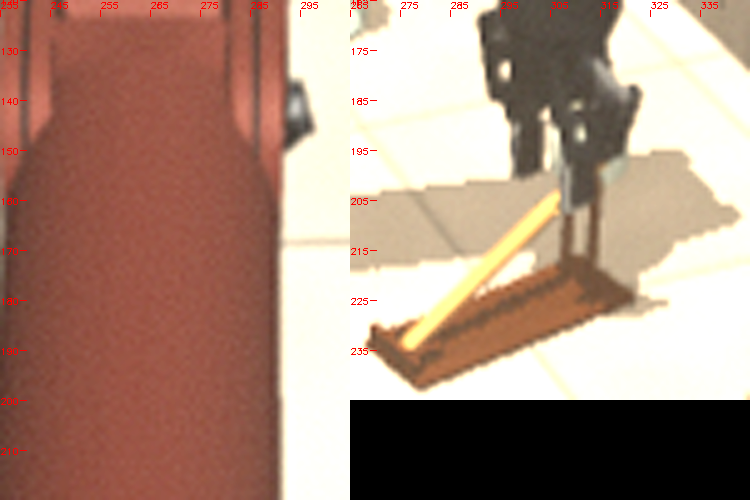

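The side view shows the brush running between the open jaws, clear of the fork. The near finger ends at about (311,206). Now closing at the lowest grip force.

Call:
jog_arm:
  plan: [0,0,0.7,0,0.6,0,0,0.7,0,0.7,0,0,0,0,0.75,0,0,0,0,0.8,0,0,0,0,0.85,0,0,0,0,0.9,0,0,0,0,1,0,0,0,0,1,0,0,0,0,1,0,0,0,0,1]
  newtons: 20

```text
time: 4.85
position: [649.8, 30.0, 74.3]
tcp_rot: [-1.37, 1.096, 1.37]
force: [0.4, 0.2, -0.1]
opening: 0.1
```

```bash
python3 - <<'E'
from h import *
goto([650,30,74],.221+np.pi/2)
b=crop("side",255,355,155,245,7,"",1.2)
cv2.imwrite("pics/g2.png",b)
E
```

```text
pos [649.8  30.   74.3] turn 0.0 shift [ 0.3 -0.2 -0. ] f [ 0.39  0.18 -0.05] op 0.1 t 4.85
```

View pics/g2.png

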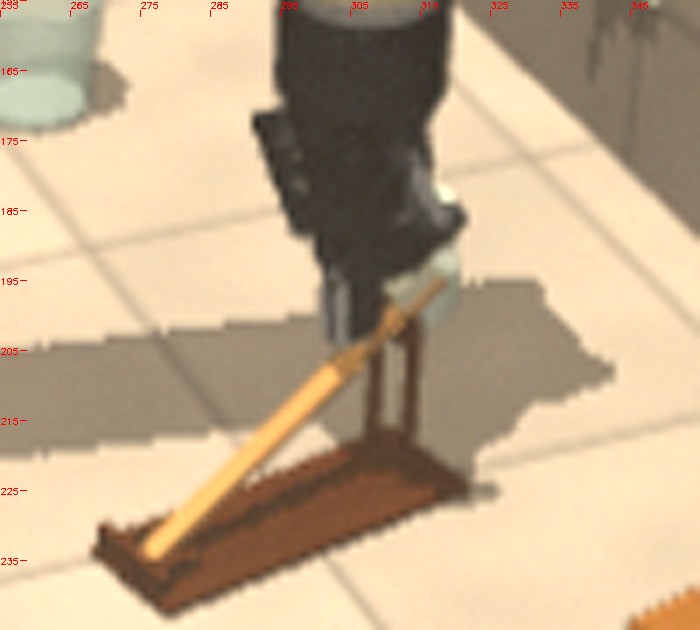

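```bash
python3 - <<'E'
from h import *
for z in (66,74,80,85,90):print(z,[proj("side",p).round(1).tolist() for p in([650,30,z],[639.3,27.6,z],[660.7,32.4,z])])
m=np.array([621.1,23.1,61]);d=np.array([.866*.9755,.866*.2205,.5])
for x in(-95,0,34,40,68,95):p=m+x*d;print(x,p.round(1),proj("side",p).round(1),proj("side",p+np.array([-.4877,-.11,.866])*4).round(1))
im=env.camera("side")
cv2.imwrite("pics/raw.png",im[:,:,::-1])
for v in range(190,216,2):print(v,[tuple(int(c) for c in im[v,u]) for u in range(300,318,2)])
E
```

```text
66 [[304.8, 210.2], [302.0, 211.3], [307.5, 209.1]]
74 [[304.9, 208.1], [302.1, 209.1], [307.6, 207.0]]
80 [[304.9, 206.5], [302.2, 207.6], [307.7, 205.4]]
85 [[305.0, 205.2], [302.3, 206.2], [307.7, 204.1]]
90 [[305.1, 203.8], [302.3, 204.9], [307.8, 202.8]]
-95 [540.8   5.   13.5] [276.  235.3] [275.5 234.6]
0 [621.1  23.1  61. ] [297.4 214.5] [296.9 213.8]
34 [649.8  29.6  78. ] [304.9 207.1] [304.5 206.4]
40 [654.9  30.7  81. ] [306.3 205.8] [305.8 205.1]
68 [678.5  36.1  95. ] [312.5 199.8] [312. 199.]
95 [701.4  41.2 108.5] [318.4 194. ] [318.  193.2]
190 [(59, 55, 48), (57, 51, 45), (54, 48, 41), (53, 46, 41), (55, 48, 41), (55, 51, 44), (54, 49, 42), (53, 48, 40), (59, 54, 46)]
192 [(116, 104, 87), (56, 51, 45), (59, 55, 48), (56, 50, 43), (53, 48, 41), (57, 51, 44), (53, 46, 39), (55, 51, 42), (123, 117, 98)]
194 [(197, 176, 146), (90, 83, 76), (57, 51, 43), (54, 51, 43), (55, 50, 43), (73, 65, 56), (110, 103, 87), (116, 109, 90), (128, 121, 98)]
196 [(157, 141, 118), (74, 68, 60), (95, 90, 81), (56, 51, 43), (56, 51, 44), (127, 119, 97), (143, 136, 111), (129, 121, 99), (13
[... 592 characters left out ...]
, (133, 102, 68), (147, 107, 67), (133, 98, 63), (71, 52, 39), (131, 117, 98), (122, 107, 90), (81, 63, 49), (130, 116, 96)]
208 [(199, 146, 91), (225, 164, 93), (136, 101, 63), (120, 102, 82), (75, 54, 40), (130, 116, 97), (122, 108, 89), (81, 64, 50), (131, 118, 98)]
210 [(230, 170, 96), (174, 125, 74), (122, 106, 84), (127, 112, 93), (76, 56, 43), (131, 116, 96), (103, 89, 72), (86, 71, 54), (133, 117, 98)]
212 [(170, 123, 73), (119, 102, 83), (130, 116, 96), (124, 109, 90), (76, 56, 43), (128, 114, 94), (105, 89, 73), (92, 74, 58), (128, 114, 93)]
214 [(126, 112, 91), (129, 114, 93), (128, 113, 95), (123, 108, 90), (76, 59, 43), (126, 113, 94), (88, 71, 57), (90, 74, 58), (128, 112, 94)]
```

The jaws closed to 0.1 mm, so the grasp missed. The brush ends haven't moved in the image, at (276.7,233.9) and (318.6,195.3). The visible fingertips end at about row 203, where z=66 should project to row 210. The tips therefore look about 20 mm higher than assumed, above the brush. I'll open, check this against the image, and go lower.

Call:
jog_arm:
  plan: [0,0,0,0,0.7,0,0,0,0,0.5,0,0,0,0,0.5,0,0,0,0,0.5,3,0,0,0,0.5,3,0,0,0,0.5,3,0,0,0,0.5,3,0,0,0,0.5,3,0,0,0,0.5,0,0,0,0,0.5]

```text
time: 5.95
position: [649.5, 30.0, 58.7]
tcp_rot: [-1.37, 1.097, 1.371]
force: [0.6, 0.0, -0.4]
opening: 42.7
```

```bash
python3 - <<'E'
from h import *
goto([650,30,59])
for n in ("side",):
    a=crop(n,275,335,165,225,10,"",1.6)
for s in(-1,1):
  for z in(51,57,70):
    p=np.array([650,30,z])+s*21.3*np.array([-.219,.976,0]);print(s,z,proj("side",p).round(1))
cv2.imwrite("pics/g3.png",a)
# start pose check, side0
im=cv2.imread("pics/side0.png",0)
for z in(205,219,235):print(z,proj("side",[208.6,615.2,z]).round(1))
print(im[80:130:3,105:140:3])
E
```

```text
pos [649.5  30.   58.7] turn 0 shift [-0.3 -0.5 -0.1] f [ 0.65  0.05 -0.36] op 42.7 t 5.95
-1 51 [308.7 217.2]
-1 57 [308.8 215.6]
-1 70 [309.  212.2]
1 51 [300.5 211.1]
1 57 [300.6 209.5]
1 70 [300.7 206.2]
205 [127.1 120.7]
219 [126.5 117.1]
235 [125.8 112.9]
[[216 209  39  41  39  39  40  40  83 106 156 124]
 [194 172 157 101  41  41  36  38 104  77 105 125]
 [126 123 125 109  45  46  37  39  87 125 126 123]
 [125 124 126  56 107  52  39  37  63 126 125 125]
 [123 125 125  51  69  44  36  38 102 127 127 126]
 [123 124 124  76  44  44  47  41 108 127 126 128]
 [123 124 126 104  49  45  45  41  93 127 126 125]
 [123 123 124 116  46 117  43  38  74 124 126 127]
 [121 122 123 117  54  51  41  40  58 121 125 151]
 [124 124 113 124 157  41  66 217 216 216 216 218]
 [217 216 217 216 215  42  53 216 217 218 218 218]
 [216 215 216 216 218  40  47 197 217 191 214 211]
 [204 216 212 215 211 173 154 194 187 180 173 166]
 [197 188 182 175 169 162 157 141 141 145 131 147]
 [153 141 148 134 148 148 148 147 146 145 141 143]
 [147 146 145 145 145 145 145 143 142 141 140 138]
 [143 145 143 142 140 140 140 140 138 137 136 137]]
```

View pics/g3.png

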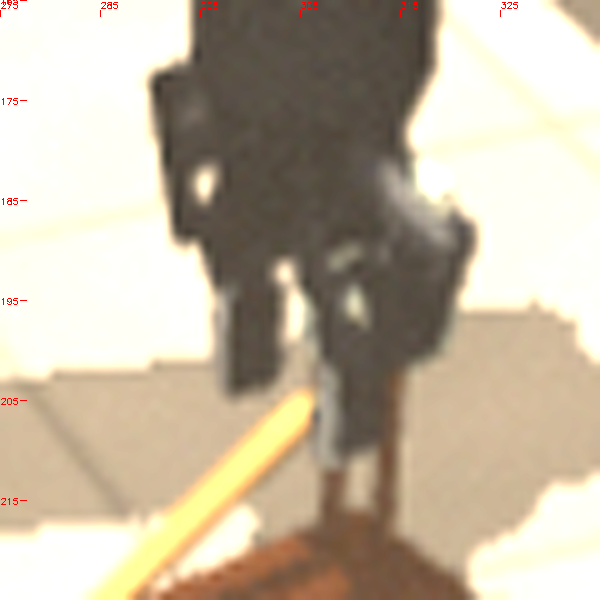

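The near fingertip ends at (308.5,211) and the far one at (300,204). That puts the tips at z≈75 with the TCP reported at 59, and the brush passes between the jaws close to the tips. I'll go 6 mm lower, then close slowly.

Call:
jog_arm:
  plan: [3,0,0,0,0.5,3,0,0,0,0.6,0,0,0,0,0.7,0,0,0,0,0.75,0,0,0,0,0.8,0,0,0,0,0.85,0,0,0,0,0.9,0,0,0,0,1,0,0,0,0,1]
  newtons: 20

```text
time: 6.9
position: [649.9, 30.0, 53.4]
tcp_rot: [-1.37, 1.096, 1.37]
force: [-0.3, 0.4, 0.9]
opening: 11.2
```

Call:
jog_arm:
  plan: [0,1.5,0,0,1,-1,1.5,0,0,1,-2.5,2,0,0,1,-3,2,0,0,1,-3,2.5,0,0,1,-3,2.5,0,0,1,-3,2.5,0,0,1,-3,2.5,0,0,1]

```text
time: 7.7
position: [634.2, 26.5, 72.7]
tcp_rot: [-1.371, 1.094, 1.369]
force: [4.4, 0.8, 2.3]
opening: 10.9
```

```bash
python3 - <<'E'
from h import *
goto([650,30,59])
im=env.camera("side")[150:260,240:340].astype(int)
# brush-colour mask: orange bamboo
m=(im[...,0]>150)&(im[...,0]-im[...,2]>70)&(im[...,1]-im[...,2]>35)&(im[...,0]-im[...,1]<90)
n,l,st,c=cv2.connectedComponentsWithStats(m.astype(np.uint8),connectivity=8)
for k in range(1,n):
    if st[k,4]>8:
        v,u=np.where(l==k);i=v.argmax();j=v.argmin();print(st[k,4],"low",u[v==v.max()].mean()+240,v.max()+150,"high",u[v==v.min()].mean()+240,v.min()+150)
E
```

```text
pos [634.2  26.5  72.7] turn 0 shift [ 13.7 -16.2  -0.1] f [4.37 0.84 2.34] op 10.9 t 7.7
130 low 276.5 234 high 297.5 205
```

Call:
jog_arm:
  plan: [-4,3.7,0,0,1,-4,3.9,0,0,1,-3.9,4.1,0,0,1,-3.7,4.3,0,0,1,-3.5,4.4,0,0,1,-3.4,4.5,0,0,1,-3.2,4.7,0,0,1,-3,4.8,0,0,1]

```text
time: 8.55
position: [598.8, 18.5, 100.4]
tcp_rot: [-1.37, 1.097, 1.371]
force: [0.6, 1.0, -0.4]
opening: 10.8
```

```bash
cat >>h.py <<'E'
def bam(u0=240,u1=340,v0=130,v1=260):
    im=env.camera("side")[v0:v1,u0:u1].astype(int)
    m=(im[...,0]>140)&(im[...,0]-im[...,2]>60)&(im[...,1]-im[...,2]>35)&(im[...,0]-im[...,1]<90)
    n,l,st,c=cv2.connectedComponentsWithStats(m.astype(np.uint8),connectivity=8)
    for k in range(1,n):
        if st[k,4]>8:
            v,u=np.where(l==k);print(st[k,4],"low",u[v==v.max()].mean()+u0,v.max()+v0,"high",u[v==v.min()].mean()+u0,v.min()+v0)
E
python3 - <<'E'
from h import *
goto([650,30,59]);bam()
E
```

```text
pos [598.8  18.5 100.4] turn 0 shift [ 41.3 -52.6  -0. ] f [ 0.59  0.99 -0.43] op 10.8 t 8.55
251 low 241.0 150 high 242.0 134
114 low 276.5 234 high 289.5 203
```

Call:
jog_arm:
  plan: [-2.7,5,0,0,1,-2.4,5,0,0,1,-2.1,5,0,0,1,-1.9,5,0,0,1,-1.5,5,0,0,1,-1,3,0,0,1,0,0,0,0,1]

```text
time: 9.3
position: [572.1, 12.4, 112.3]
tcp_rot: [-1.37, 1.096, 1.37]
force: [1.6, 1.0, -0.2]
opening: 11.1
```

```bash
python3 - <<'E'
from h import *
goto([650,30,59]);bam(255)
cv2.imwrite("pics/g4.png",crop("side",250,340,140,250,5,"",1.3))
E
```

```text
pos [572.1  12.4 112.3] turn 0 shift [ 53.3 -79.9   0. ] f [ 1.64  1.03 -0.16] op 11.1 t 9.3
58 low 257.5 147 high 270.0 140
93 low 276.0 234 high 283.0 203
```

View pics/g4.png

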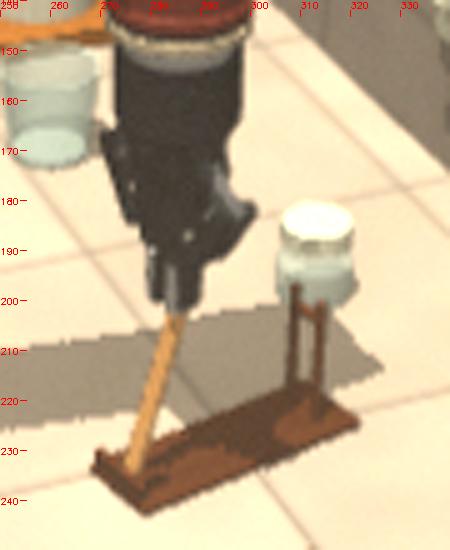

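The brush is now about 15° off vertical, leaning away from the robot. Its foot is still against the lip at (276,234), and it meets the pads at (284,203). Next I'll lift it, carry it over the cup and re-measure the foot.

Call:
jog_arm:
  plan: [-3,0,0,0,1,-6,0,0,0,1,-9,0,0,0,1,-12,0,0,0,1,-15,0,0,0,1,-15,0,0,0,1,-15,0,0,0,1,-15,0,0,0,1,-12,0,0,0,1,-8,0,0,0,1,-5,0,0,0,1,0,0,0,0,1]

```text
time: 10.6
position: [572.6, 12.6, 227.6]
tcp_rot: [-1.37, 1.096, 1.37]
force: [0.1, -0.1, 0.5]
opening: 11.1
```

Call:
jog_arm:
  plan: [0,0.5,4,0,1,0,1,8,0,1,0,1,12,0,1,0,2,16,0,1,0,2,20,0,1,0,2,20,0,1,0,2,20,0,1,0,2,20,0,1,0,2,20,0,1,0,2,20,0,1,0,2,20,0,1,0,2,20,0,1,0,2,20,0,1,0,2,16,0,1,0,2,14,0,1,0,1.5,12,0,1,0,1,10,0,1,0,1,8,0,1,0,0,4,0,1,0,0,0,0,1]

```text
time: 12.6
position: [480.8, 283.3, 227.0]
tcp_rot: [-1.371, 1.096, 1.37]
force: [0.1, 0.1, -0.2]
opening: 11.0
```

```bash
python3 - <<'E'
from h import *
goto([480,284,227])
s,c,R=state();f=c+29.8*R[:,1]+[0,0,-100.8];print("foot pred",f,[proj(n,f).round(1) for n in I])
bam(170,270,100,200)
cv2.imwrite("pics/g5.png",crop("side",185,275,105,215,5,"",1.3))
E
```

```text
pos [480.8 283.3 227. ] turn 0 shift [0.  0.6 0.8] f [ 0.1   0.11 -0.21] op 11.0 t 12.6
foot pred [451.74021323 276.79916206 126.24787276] [array([168.1, 236.7]), array([220.7, 169.8])]
102 low 215.0 115 high 200.0 100
133 low 239.5 118 high 268.0 107
361 low 234.5 151 high 243.5 134
```

View pics/g5.png

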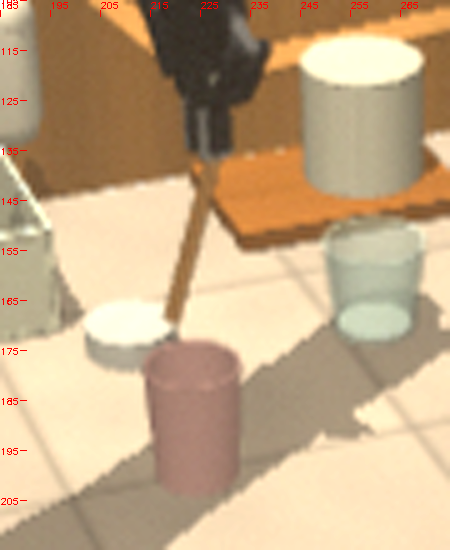

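The foot is at (219.6,169) against a predicted (220.7,169.8), so it is where expected to within 2.5 mm. It is over the cup, whose rim centre is at (223.6,177.4). Lowering.

Call:
jog_arm:
  plan: [3,-1,0.8,0,1,7,-0.5,0,0,1,10,0,0,0,1,10,0,0,0,1,10,0,0,0,1,10,0,0,0,1,10,0,0,0,1,10,0,0,0,1,10,0,0,0,1,8,0,0,0,1,7,0,0,0,1,6,0,0,0,1,5,0,0,0,1,3,0,0,0,1,2,0,0,0,1,1,0,0,0,1,0,0,0,0,1]

```text
time: 14.4
position: [482.2, 284.2, 115.2]
tcp_rot: [-1.37, 1.096, 1.37]
force: [-0.0, -0.8, 0.3]
opening: 10.9
```

```bash
cat >>h.py <<'E'
def cupcheck():
    """pink cup silhouette in the side picture: left/right edges and bottom"""
    im=env.camera("side")[150:220,195:265].astype(int)
    m=((im[...,0]-im[...,1]>22)&(im[...,0]-im[...,2]>22)&(abs(im[...,1]-im[...,2])<14)).astype(np.uint8)
    n,l,st,c=cv2.connectedComponentsWithStats(m);k=1+st[1:,4].argmax();print("cup",st[k]+[195,150,0,0,0],(c[k]+[195,150]).round(1))
E
python3 - <<'E'
from h import *
goto([480,284,107]);cupcheck()
E
```

```text
pos [482.2 284.2 115.2] turn 0 shift [8.2 2.2 0.3] f [-0.01 -0.77  0.33] op 10.9 t 14.4
cup [214 173  19  31 421] [223.2 188.6]
```

Call:
jog_arm:
  plan: [1.5,0,0,0,1,1.5,0,0,0,1,1.5,0,0,0,1,1,0,0,0,1,0,0,0,0,1]

```text
time: 14.95
position: [482.0, 284.1, 109.4]
tcp_rot: [-1.37, 1.097, 1.37]
force: [0.0, -0.8, 0.3]
opening: 10.8
```

Call:
jog_arm:
  plan: [0.5,0,0,0,1,0.5,0,0,0,1,0,0,0,0,1,0,0,0,0,1]

```text
time: 15.35
position: [482.1, 284.2, 108.6]
tcp_rot: [-1.37, 1.096, 1.37]
force: [-0.2, 0.5, -1.1]
opening: 10.7
```

```bash
python3 - <<'E'
from h import *
for i in range(4): goto([480,284,107]);cupcheck()
E
```

```text
pos [482.1 284.2 108.6] turn 0 shift [1.6 2.1 0.3] f [-0.18  0.54 -1.11] op 10.7 t 15.35
cup [214 173  19  31 419] [223.1 188.7]
pos [482.1 284.2 108.6] turn 0 shift [1.6 2.1 0.3] f [ 0.25  0.03 -0.99] op 10.8 t 15.4
cup [214 173  19  31 419] [223.1 188.8]
pos [482.1 284.2 108.7] turn 0 shift [1.7 2.1 0.3] f [ 0.57 -0.2  -0.16] op 10.5 t 15.45
cup [214 173  19  31 420] [223.1 188.7]
pos [482.1 284.2 108.6] turn 0 shift [1.6 2.1 0.3] f [-0.07 -0.54  0.1 ] op 11.2 t 15.5
cup [214 173  19  31 411] [223.  188.8]
```

Call:
jog_arm:
  plan: [0.5,0,0,0,1,0.5,0,0,0,1,0.5,0,0,0,1,0,0,0,0,1,0,0,0,0,1]

```text
time: 16.05
position: [482.1, 284.2, 107.1]
tcp_rot: [-1.37, 1.096, 1.37]
force: [-0.3, 0.6, -0.5]
opening: 11.5
```

Call:
jog_arm:
  plan: [0,0,0,0,0.88,0,0,0,0,0.86,0,0,0,0,0.85,0,0,0,0,0.84,0,0,0,0,0.82,0,0,0,0,0.8,0,0,0,0,0.76,0,0,0,0,0.7,0,0,0,0,0.62,0,0,0,0,0.55,0,0,0,0,0.5,0,0,0,0,0.5]

```text
time: 17.25
position: [482.1, 284.2, 107.1]
tcp_rot: [-1.37, 1.096, 1.37]
force: [-1.2, 0.3, -0.5]
opening: 42.5
```

```bash
python3 - <<'E'
from h import *
goto([480,284,107]);cupcheck()
cv2.imwrite("pics/r1.png",crop("side",185,275,105,215,5,"",1.3))
E
```

```text
pos [482.1 284.2 107.1] turn 0 shift [0.1 2.1 0.3] f [-1.24  0.32 -0.52] op 42.5 t 17.25
cup [214 174  19  30 423] [223.  188.8]
```

Call:
jog_arm:
  plan: [-3,0,0,0,0.5,-6,0,0,0,0.5,-10,0,0,0,0.5,-15,0,0,0,0.5,-20,0,0,0,0.5,-20,0,0,0,0.5,-20,0,0,0,0.5,-20,0,0,0,0.5,-15,0,0,0,0.5,-10,0,0,0,0.5,0,0,0,0,0.5]

```text
time: 18.45
position: [482.7, 284.5, 247.8]
tcp_rot: [-1.37, 1.094, 1.369]
force: [-0.4, -0.1, -0.2]
opening: 42.7
```

```bash
python3 - <<'E'
from h import *
cupcheck()
goto([534,-200,245],-.225+np.pi/2)
a=crop("top",130,200,190,260,5,"",1.3);b=crop("side",185,265,130,215,5,"",1.3)
h=max(a.shape[0],b.shape[0]);f=lambda i:cv2.copyMakeBorder(i,0,h-i.shape[0],0,0,0)
cv2.imwrite("pics/r2.png",np.hstack([f(a),f(b)]))
E
```

```text
cup [214 173  19  31 414] [223.  188.7]
pos [482.3 284.3 246.5] turn 0.446 shift [   1.3 -158.5 -460.6] f [ 0.34 -0.06  0.32] op 42.9 t 18.5
```

View pics/r2.png

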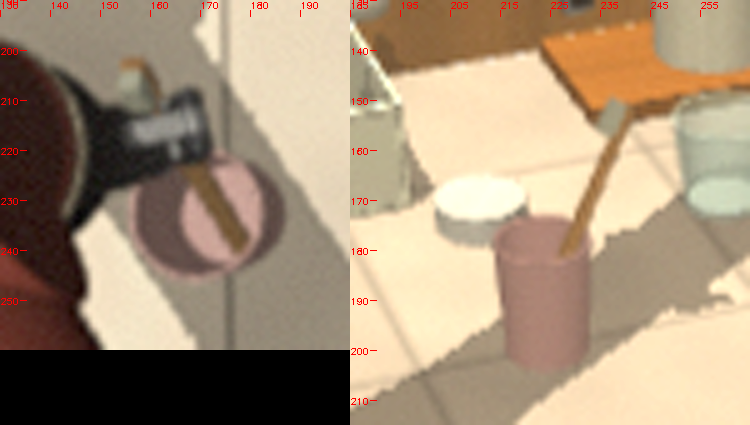

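The brush stands in the cup with its bristles up, leaning away and to the left: foot at top px (177,238), head at about (155,205). The cup hasn't moved (223,188.7). Next, the tweezers. The brush grasp showed the grip point is about 24 mm behind the reported TCP, so I'll allow for that.

Call:
jog_arm:
  plan: [0,0,0,0.112,0.5,0,0,0,0.112,0.5,0,0,0,0.112,0.5,0,0,0,0.11,0.5,0,-11.5,-33,0,0.5,0,-11.5,-33,0,0.5,0,-11.5,-33,0,0.5,0,-11.5,-33,0,0.5,0,-11.5,-33,0,0.5,0,-11.5,-33,0,0.5,0,-11.5,-33,0,0.5,0,-11.5,-33,0,0.5,0,-11.5,-33,0,0.5,0,-11.5,-33,0,0.5,0,-11.5,-33,0,0.5,0,-11.5,-33,0,0.5,0,-11.5,-33,0,0.5,0,-11.5,-31,0,0.5,0,0,0,0,0.5]

```text
time: 20.5
position: [535.2, -205.3, 245.2]
tcp_rot: [-1.038, 1.313, 1.037]
force: [-0.4, 0.3, 0.1]
opening: 42.7
```

```bash
python3 - <<'E'
from h import *
goto([537,-200.3,46],-.225+np.pi/2);cupcheck()
im=env.camera("top");cv2.imwrite("pics/t5.png",im[:,:,::-1])
f=onz("top",177,238,9);print("foot",f)
# bamboo-coloured pixels near the cup in the top view -> brush line
c=im[190:260,130:200].astype(int);m=(c[...,0]-c[...,2]>45)&(c[...,0]-c[...,1]>12)&(c[...,1]-c[...,2]>25)
v,u=np.where(m);print(len(v));
if len(v):print("ends",[(u[i]+130,v[i]+190) for i in(v.argmin(),v.argmax())],cv2.fitLine(np.c_[u+130,v+190].astype(np.float32),cv2.DIST_HUBER,0,.01,.01).ravel())
for z in (160,170):print(z,onz("top",156,205,z))
E
```

```text
pos [ 535.2 -205.3  245.2] turn -0.006 shift [199.2  -0.9   5.9] f [-0.42  0.25  0.09] op 42.7 t 20.5
cup [225 181   8  20  80] [229.3 191.6]
foot [447.87539166 279.4054442    9.        ]
143
ends [(np.int64(154), np.int64(201)), (np.int64(177), np.int64(238))] [  0.51371664   0.8579599  166.78325    220.61562   ]
160 [527.12112461 296.40483265 160.        ]
170 [526.46002825 293.93247255 170.        ]
```

Call:
jog_arm:
  plan: [20,0,2,0,0.5,25,-0.5,2,0,0.5,25,-0.5,2,0,0.5,25,0,0,0,0.5,25,0,0,0,0.5,20,0,0,0,0.5,15,0,0,0,0.5,12,0,0,0,0.5,10,0,0,0,0.5,8,0,0,0,0.5,6,0,0,0,0.5,4,0,0,0,0.5,2,0,0,0,0.5,0,0,0,0,0.5]

```text
time: 22.0
position: [538.9, -194.6, 49.1]
tcp_rot: [-1.042, 1.307, 1.042]
force: [-0.3, -0.4, -0.1]
opening: 43.0
```

```bash
python3 - <<'E'
from h import *
goto([537,-200.3,46],-.225+np.pi/2);cupcheck()
im=env.camera("side");cv2.imwrite("pics/s6.png",im[:,:,::-1])
g=cv2.cvtColor(im,cv2.COLOR_RGB2GRAY)
print(proj("side",[537,-200,55]),proj("side",[537,-200,65]))
print(g[244:282:2,286:326:2])
E
```

```text
pos [ 538.9 -194.6   49.1] turn 0.0 shift [ 3.1  0.5 -6. ] f [-0.32 -0.39 -0.14] op 43.0 t 22.0
cup [226 181   7  21  68] [229.6 190.8]
[302.92644407 263.41758687] [303.06165684 260.61468231]
[[125 125 125 126 124 119  49  58  55  53  58  87  75  55 111 120 120 118
  118 118]
 [126 126 126 125 125 119  51  55  56  48  49  62  58  51 119 120 119 118
  120 118]
 [127 126 127 127 125 117  50  51  57  49  48  55  46  55 118 120 119 120
  120 119]
 [127 126 127 128 128 119  49  50  53  51  48  50  48  58 106 117 121 123
  120 119]
 [162 162 164 129 128 123  51  48  49  49  55  56  46  67 117 112 120 121
  121 122]
 [204 204 204 206 206 157 115 109  62  50  51  52  49  92 108 125 118 123
  123 123]
 [202 203 202 204 205 199 128 116  73  50  51  68  89  79  85 122 103 119
  121 123]
 [199 198 200 200 201 201 201 123  87  53  48  81  69  56  73 125 121 105
  119 121]
 [199 198 197 197 199 187 145 122  93  50  53  94  66  52  76 126 126 113
  108 121]
 [195 196 195 185 145 143 163 140  86  52  51  94  63  53  74 128 125 125
  107 116]
 [194 193 169 131 159 146 130 125 116  98 105 124  58  53  83 126 126 125
  122  98]
 [166 129 143 148 131 160 198 124 126 126 125 127  56  53  84 126 127 116
  112 126]
 [158 151 131 160 196 196 194 176 124 114 110 106  56  54  65  69  59  65
   75  98]
 [128 117 108 114 114  94  79  74  71  61  59  58  57  56  55  58  67  78
   77  76]
 [ 93  75  72  72  61  67  67  75  71  58  59  59  57  57  56  57  74  73
   72  75]
 [ 70  66  78  71  71  71  67  65  66  67  57  57  59  56  54  59  73  73
   73  69]
 [ 61  69  67  67  79  78  76  78  73  58  58  56  59  54  59  58  57  72
   74  70]
 [ 79  79  79  76  76  76  78  75  76  77  66  56  58  56  59  57  63  75
   76  74]
 [ 76  76  77  74  77  78  76  77  80  79  79  80  79  78  79  80  78  76
   72  70]]
```

Call:
jog_arm:
  plan: [0,0,-3,0,0.5,1,0,-3,0,0.5,1,0,0,0,0.5,0,0,0,0,0.5]

```text
time: 22.5
position: [537.3, -200.5, 47.0]
tcp_rot: [-1.042, 1.307, 1.042]
force: [0.3, -0.1, -0.6]
opening: 43.0
```

Call:
jog_arm:
  plan: [0,0,0,0,0.5,0,0,0,0,0.5]

```text
time: 22.7
position: [537.5, -200.3, 47.1]
tcp_rot: [-1.042, 1.307, 1.042]
force: [0.0, 0.5, -0.0]
opening: 43.0
```

Call:
jog_arm:
  plan: [2,0,0,0,0.6,0,0,0,0,0.7,0,0,0,0,0.75,0,0,0,0,0.8,0,0,0,0,0.85,0,0,0,0,0.9,0,0,0,0,1,0,0,0,0,1,0,0,0,0,1]
  newtons: 20

```text
time: 23.6
position: [537.5, -200.3, 45.2]
tcp_rot: [-1.042, 1.307, 1.042]
force: [0.2, 0.9, 0.6]
opening: 13.2
```

Call:
jog_arm:
  plan: [0,1.5,0,0,1,-1,1.5,0,0,1,-2,2,0,0,1,-3,2,0,0,1,-3,2,0,0,1,-3,2,0,0,1,-3,2,0,0,1,-3,2.5,0,0,1]

```text
time: 24.4
position: [522.1, -196.9, 63.3]
tcp_rot: [-1.042, 1.307, 1.042]
force: [4.6, 0.2, 0.9]
opening: 13.6
```

```bash
cat >>h.py <<'E'
def tw():
    """bright low-saturation steel pixels on the dark base, side view"""
    im=env.camera("side");cv2.imwrite("pics/tw%d.png"%(env.observe()["time"]*100),im[:,:,::-1])
    c=im[215:285,255:330].astype(int);m=((c.max(2)-c.min(2)<16)&(c.mean(2)>85))
    n,l,st,ce=cv2.connectedComponentsWithStats(m.astype(np.uint8),connectivity=8)
    for k in range(1,n):
        if st[k,4]>8:
            v,u=np.where(l==k);print(st[k,4],"low",(u[v==v.max()].mean()+255).round(1),v.max()+215,"high",(u[v==v.min()].mean()+255).round(1),v.min()+215)
E
python3 - <<'E'
from h import *
goto([537.5,-200.3,45.2]);tw()
E
```

```text
pos [ 522.1 -196.9   63.3] turn 0 shift [ 18.1 -15.8   0.1] f [4.62 0.16 0.95] op 13.6 t 24.4
```

Call:
jog_arm:
  plan: [-3.9,3.6,0,0,1,-3.7,3.8,0,0,1,-3.5,4,0,0,1,-3.3,4.2,0,0,1,-3.1,4.3,0,0,1,-2.9,4.5,0,0,1,-2.6,4.6,0,0,1,-2.4,4.7,0,0,1,-2.2,4.8,0,0,1,-2,4.9,0,0,1]

```text
time: 25.45
position: [479.7, -187.2, 92.9]
tcp_rot: [-1.042, 1.307, 1.042]
force: [1.4, -0.7, -0.8]
opening: 13.1
```

```bash
python3 - <<'E'
from h import *
goto([537.5,-200.3,45.2]);im=env.camera("side");cv2.imwrite("pics/t7.png",im[:,:,::-1])
a=cv2.imread("pics/side0.png").astype(int)[...,::-1]
for v in range(246,284,3):print(v,[tuple(int(x) for x in im[v,u]) for u in range(266,290,3)])
E
```

```text
pos [ 479.7 -187.2   92.9] turn 0 shift [ 47.7 -59.3   0.1] f [ 1.44 -0.69 -0.79] op 13.1 t 25.45
246 [(140, 124, 103), (140, 124, 104), (140, 125, 105), (140, 125, 104), (69, 62, 55), (53, 47, 42), (56, 49, 40), (110, 102, 93)]
249 [(138, 123, 103), (138, 123, 101), (141, 126, 105), (139, 125, 103), (134, 120, 101), (58, 51, 44), (56, 51, 43), (122, 111, 96)]
252 [(138, 123, 102), (138, 123, 102), (140, 123, 103), (138, 122, 102), (136, 122, 101), (95, 88, 78), (93, 86, 77), (138, 122, 103)]
255 [(222, 200, 168), (223, 202, 167), (177, 157, 130), (177, 156, 129), (170, 151, 127), (109, 102, 91), (123, 112, 97), (136, 121, 101)]
258 [(223, 201, 167), (223, 201, 167), (222, 198, 165), (221, 199, 164), (137, 127, 115), (124, 115, 103), (135, 118, 99), (134, 119, 99)]
261 [(222, 199, 166), (222, 200, 166), (222, 200, 166), (207, 185, 155), (138, 128, 117), (181, 161, 138), (132, 117, 97), (135, 119, 100)]
264 [(221, 197, 164), (221, 197, 163), (221, 198, 164), (140, 130, 118), (134, 126, 112), (215, 191, 159), (131, 117, 97), (132, 117, 97)]
267 [(220, 195, 162), (220, 198, 165), (213, 190, 159), (137, 126, 114), (180, 162, 138), (216, 193, 160), (162, 143, 120), (131, 116, 96)]
270 [(136, 93, 64), (221, 197, 165), (154, 142, 127), (132, 121, 109), (214, 190, 158), (195, 172, 140), (123, 103, 84), (116, 100, 82)]
273 [(85, 61, 43), (94, 66, 49), (134, 123, 111), (88, 71, 56), (101, 66, 45), (77, 56, 40), (77, 55, 38), (75, 54, 39)]
276 [(94, 70, 53), (112, 97, 82), (124, 114, 100), (87, 60, 42), (93, 63, 44), (88, 61, 44), (105, 69, 46), (100, 64, 41)]
279 [(164, 142, 117), (111, 71, 46), (108, 72, 48), (96, 64, 45), (109, 72, 50), (106, 70, 47), (106, 68, 47), (104, 68, 43)]
282 [(215, 189, 158), (81, 60, 43), (96, 65, 44), (97, 65, 44), (107, 69, 45), (108, 70, 47), (108, 71, 48), (107, 70, 45)]
```

Call:
jog_arm:
  plan: [-1.6,5,0,0,1,-1.4,5,0,0,1,-1.1,5,0,0,1,-0.8,5,0,0,1,-0.5,4,0,0,1,-0.3,3,0,0,1,0,0,0,0,1]

```text
time: 26.2
position: [453.3, -181.1, 98.4]
tcp_rot: [-1.042, 1.307, 1.042]
force: [1.4, -0.9, 0.4]
opening: 13.1
```

```bash
python3 - <<'E'
from h import *
goto([537.5,-200.3,45.2]);im=env.camera("side").astype(int);cv2.imwrite("pics/t8.png",im[:,:,::-1].astype(np.uint8))
for v in range(243,280,3):print(v,[tuple(int(x) for x in im[v,u]) for u in range(266,284,2)])
E
```

```text
pos [ 453.3 -181.1   98.4] turn 0 shift [ 53.2 -86.3   0.1] f [ 1.38 -0.94  0.41] op 13.1 t 26.2
243 [(139, 124, 103), (71, 65, 57), (71, 67, 57), (57, 49, 42), (56, 49, 40), (68, 62, 55), (96, 89, 79), (117, 104, 86), (135, 120, 100)]
246 [(139, 123, 103), (87, 78, 71), (104, 97, 86), (54, 50, 43), (57, 50, 43), (83, 78, 69), (115, 107, 95), (137, 124, 102), (136, 121, 100)]
249 [(137, 123, 101), (134, 120, 99), (114, 107, 97), (57, 51, 43), (57, 49, 44), (85, 79, 71), (129, 117, 100), (135, 122, 100), (137, 121, 100)]
252 [(137, 122, 102), (137, 121, 100), (130, 119, 102), (125, 114, 97), (105, 98, 87), (114, 106, 95), (135, 121, 100), (136, 122, 100), (138, 123, 102)]
255 [(138, 124, 103), (138, 123, 103), (139, 125, 103), (130, 117, 99), (110, 100, 91), (114, 104, 92), (138, 123, 102), (137, 121, 101), (135, 119, 99)]
258 [(221, 198, 165), (222, 201, 165), (222, 201, 166), (142, 129, 111), (113, 105, 95), (121, 111, 95), (134, 119, 99), (134, 120, 101), (135, 118, 99)]
261 [(221, 197, 163), (221, 198, 165), (219, 196, 163), (121, 113, 101), (118, 110, 100), (132, 118, 100), (134,
[... 216 characters left out ...]
3), (219, 195, 161), (185, 167, 142), (130, 120, 108), (135, 124, 110), (135, 119, 100), (134, 119, 98), (133, 118, 98), (129, 116, 96)]
270 [(136, 94, 66), (218, 193, 161), (150, 138, 123), (124, 117, 103), (185, 165, 139), (134, 119, 100), (131, 116, 96), (127, 111, 91), (123, 107, 89)]
273 [(87, 62, 47), (94, 64, 46), (127, 119, 107), (120, 111, 100), (72, 52, 39), (68, 50, 36), (77, 56, 39), (77, 57, 42), (77, 56, 39)]
276 [(93, 68, 50), (111, 75, 55), (127, 119, 107), (108, 94, 80), (70, 53, 40), (74, 54, 38), (86, 59, 44), (76, 57, 40), (75, 56, 40)]
279 [(161, 140, 115), (119, 75, 47), (83, 63, 47), (104, 68, 46), (96, 65, 46), (90, 63, 43), (105, 70, 46), (105, 68, 42), (85, 58, 41)]
```

Call:
jog_arm:
  plan: [-3,0,0,0,1,-6,0,0,0,1,-9,0,0,0,1,-12,0,0,0,1,-15,0,0,0,1,-15,0,0,0,1,-15,0,0,0,1,-15,0,0,0,1,-13,0,0,0,1,-10,0,0,0,1,-6,0,0,0,1,0,0,0,-0.05,1,0,0,0,-0.1,1,0,0,0,-0.1,1,0,0,0,-0.1,1,0,0,0,-0.06,1,0,0,0,0,1]

```text
time: 27.95
position: [453.5, -181.2, 217.3]
tcp_rot: [-1.345, 1.116, 1.345]
force: [-0.0, -0.7, -0.6]
opening: 13.4
```

```bash
python3 - <<'E'
from h import *
for z in(8,11):print("foot0",onz("side",270.8,277.7,z))
goto([472,267.5,218],.187+np.pi/2)
E
```

```text
foot0 [ 451.45153188 -172.26202518    8.        ]
foot0 [ 450.11624603 -175.52512504   11.        ]
pos [ 453.5 -181.2  217.3] turn -0.001 shift [  -0.8 -101.6  437.4] f [-0.04 -0.7  -0.57] op 13.4 t 27.95
```

Call:
jog_arm:
  plan: [0,-1.8,8,0,1,0,-3.6,16,0,1,0,-5.5,24.5,0,1,0,-5.5,24.5,0,1,0,-5.5,24.5,0,1,0,-5.5,24.5,0,1,0,-5.5,24.5,0,1,0,-5.5,24.5,0,1,0,-5.5,24.5,0,1,0,-5.5,24.5,0,1,0,-5.5,24.5,0,1,0,-5.5,24.5,0,1,0,-5.5,24.5,0,1,0,-5.5,24.5,0,1,0,-5.5,24.5,0,1,0,-5.5,24.5,0,1,0,-5.5,24.5,0,1,0,-5.5,24.5,0,1,0,-2.7,12,0,1,0,-1.3,7,0,1]

```text
time: 29.95
position: [468.9, 265.4, 217.1]
tcp_rot: [-1.345, 1.116, 1.345]
force: [-0.1, 0.1, -0.1]
opening: 12.9
```

Call:
jog_arm:
  plan: [0,0,0,0,1,0,0,0,0,1,0,0,0,0,1]

```text
time: 30.25
position: [469.7, 263.1, 217.6]
tcp_rot: [-1.343, 1.117, 1.343]
force: [-0.2, -0.4, 0.6]
opening: 13.2
```

```bash
python3 - <<'E'
from h import *
goto([468,265.5,218],.187+np.pi/2)
a=crop("top",140,200,190,260,5,"",1.3);b=crop("side",195,265,110,215,5,"",1.3)
h=max(a.shape[0],b.shape[0]);f=lambda i:cv2.copyMakeBorder(i,0,h-i.shape[0],0,0,0)
cv2.imwrite("pics/h2.png",np.hstack([f(a),f(b)]))
print("pred foot",proj("side",[460,266,128]))
E
```

```text
pos [469.7 263.1 217.6] turn -0.004 shift [-0.4  1.2  2.7] f [-0.22 -0.36  0.62] op 13.2 t 30.25
pred foot [224.06104889 170.38251884]
```

View pics/h2.png

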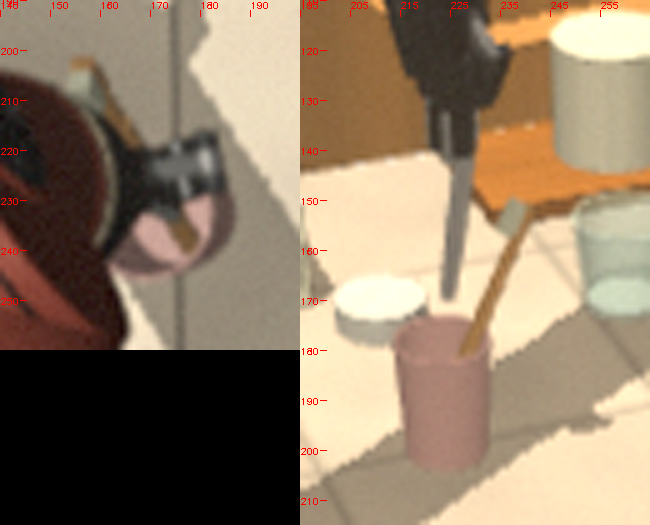

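The tweezers hang nearly upright with their points at side px (224.4,169.6), over the right-hand side of the cup and beside the brush. The fingertips are about 99 mm above the points, so they'll stay clear of the rim. Lowering.

Call:
jog_arm:
  plan: [3,0,-1,0,1,6,0,0,0,1,8,0,0,0,1,8,0,0,0,1,8,0,0,0,1,8,0,0,0,1,0,0,0,0,1]

```text
time: 31.05
position: [468.9, 262.9, 174.9]
tcp_rot: [-1.344, 1.118, 1.345]
force: [-0.0, -0.1, 0.5]
opening: 13.1
```

Call:
jog_arm:
  plan: [5,0,0,0,1,5,0,0,0,1,5,0,0,0,1,5,0,0,0,1,0,0,0,0,1]

```text
time: 31.55
position: [469.2, 263.1, 155.6]
tcp_rot: [-1.344, 1.117, 1.345]
force: [0.4, 0.6, 0.6]
opening: 13.2
```

```bash
cat >>h.py <<'E'
def diff(a,n="side",box=(170,206,208,240)):
    """mean shift of the cup region against a saved picture"""
    v0,v1,u0,u1=box;b=env.camera(n);g=lambda i:cv2.cvtColor(i,cv2.COLOR_RGB2GRAY)[v0:v1,u0:u1].astype(np.float32)
    print("cup shift px",np.round(cv2.phaseCorrelate(g(cv2.imread(a)[:,:,::-1].copy()),g(b))[0],2))
E
python3 - <<'E'
from h import *
cv2.imwrite("pics/c1.png",env.camera("side")[:,:,::-1])
goto([468,265.5,96]);cupcheck()
E
```

```text
pos [469.4 263.2 156. ] turn 0 shift [60.   0.9  2.5] f [0.25 0.14 0.06] op 12.8 t 31.6
cup [214 173  19  32 399] [222.8 189.2]
```

Call:
jog_arm:
  plan: [5,0,0,0,1,5,0,0,0,1,5,0,0,0,1,5,0,0,0,1,5,0,0,0,1,0,0,0,0,1]

```text
time: 32.25
position: [469.1, 263.1, 130.5]
tcp_rot: [-1.344, 1.117, 1.345]
force: [-0.6, -0.2, -0.8]
opening: 12.8
```

Call:
jog_arm:
  plan: [5,0,0,0,1,5,0,0,0,1,4,0,0,0,1,4,0,0,0,1,3,0,0,0,1,3,0,0,0,1,0,0,0,0,1]

```text
time: 32.95
position: [469.4, 263.2, 107.0]
tcp_rot: [-1.344, 1.116, 1.345]
force: [0.7, 0.5, 0.1]
opening: 12.8
```

```bash
python3 - <<'E'
from h import *
goto([468,265.5,96]);cupcheck();diff("pics/c1.png")
E
```

```text
pos [469.4 263.2 107. ] turn 0 shift [11.   0.9  2.5] f [0.74 0.49 0.14] op 12.8 t 32.95
cup [214 173  19  31 424] [223.1 188.4]
cup shift px [0.24 0.36]
```

Call:
jog_arm:
  plan: [2,0,0,0,1,2,0,0,0,1,1,0,0,0,1,1,0,0,0,1,1,0,0,0,1,0,0,0,0,1]

```text
time: 33.65
position: [469.5, 263.3, 100.3]
tcp_rot: [-1.344, 1.116, 1.344]
force: [0.5, 0.5, -0.5]
opening: 13.1
```

Call:
jog_arm:
  plan: [1,0,0,0,1,1,0,0,0,1,0,0,0,0,1,0,0,0,0,1]

```text
time: 34.05
position: [469.5, 263.3, 98.3]
tcp_rot: [-1.344, 1.116, 1.344]
force: [-0.8, 0.4, -0.2]
opening: 12.8
```

Call:
jog_arm:
  plan: [0.5,0,0,0,1,0.5,0,0,0,1,0,0,0,0,1,0,0,0,0,1]

```text
time: 34.45
position: [469.6, 263.3, 97.4]
tcp_rot: [-1.344, 1.116, 1.344]
force: [-0.1, 0.6, -0.4]
opening: 12.8
```

Call:
jog_arm:
  plan: [0.5,0,0,0,1,0.5,0,0,0,1,0.5,0,0,0,1,0,0,0,0,1,0,0,0,0,1]

```text
time: 34.95
position: [469.5, 263.3, 95.8]
tcp_rot: [-1.344, 1.116, 1.344]
force: [-0.4, -0.1, -0.3]
opening: 13.4
```

Call:
jog_arm:
  plan: [0.5,0,0,0,1,0,0,0,0,1,0,0,0,0,1]

```text
time: 35.25
position: [469.6, 263.3, 95.4]
tcp_rot: [-1.344, 1.116, 1.344]
force: [0.4, 0.3, -0.6]
opening: 13.1
```

```bash
python3 - <<'E'
from h import *
for i in range(4):goto([468,265.5,96])
cupcheck();diff("pics/c1.png")
E
```

```text
pos [469.6 263.3  95.4] turn 0 shift [-0.6  1.1  2.5] f [ 0.36  0.3  -0.63] op 13.1 t 35.25
pos [469.6 263.3  95.4] turn 0 shift [-0.6  1.1  2.5] f [ 0.36  0.3  -0.63] op 13.1 t 35.25
pos [469.6 263.3  95.4] turn 0 shift [-0.6  1.1  2.5] f [ 0.36  0.3  -0.63] op 13.1 t 35.25
pos [469.6 263.3  95.4] turn 0 shift [-0.6  1.1  2.5] f [ 0.36  0.3  -0.63] op 13.1 t 35.25
cup [214 174  19  30 421] [223.3 189.3]
cup shift px [0.01 0.48]
```

Call:
jog_arm:
  plan: [0,0,0,0,0.86,0,0,0,0,0.84,0,0,0,0,0.83,0,0,0,0,0.82,0,0,0,0,0.8,0,0,0,0,0.77,0,0,0,0,0.73,0,0,0,0,0.69,0,0,0,0,0.65,0,0,0,0,0.65,0,0,0,0,0.65]

```text
time: 36.45
position: [469.6, 263.3, 95.4]
tcp_rot: [-1.344, 1.116, 1.344]
force: [0.1, 0.6, 0.3]
opening: 30.0
```

```bash
python3 - <<'E'
from h import *
goto([468,265.5,96]);cupcheck();diff("pics/c1.png")
E
```

```text
pos [469.6 263.3  95.4] turn 0 shift [-0.6  1.1  2.4] f [0.06 0.6  0.31] op 30.0 t 36.45
cup [214 174  19  30 430] [223.  188.9]
cup shift px [0.03 0.71]
```

Call:
jog_arm:
  plan: [-3,0,0,0,0.65,-5,0,0,0,0.65,-7,0,0,0,0.65,-9,0,0,0,0.65,-10,0,0,0,0.65,-12,0,0,0,0.65,-12,0,0,0,0.65,-15,0,0,0,0.65,-15,0,0,0,0.65,-15,0,0,0,0.65,-15,0,0,0,0.65,-15,0,0,0,0.65,-10,0,0,0,0.65,0,0,0,0,0.65]

```text
time: 37.95
position: [470.2, 263.7, 240.3]
tcp_rot: [-1.344, 1.113, 1.343]
force: [0.6, -0.3, -0.4]
opening: 30.0
```

Call:
jog_arm:
  plan: [0,0,-8,0,0.65,0,0,-15,0,0.65,0,0,-20,0,0.65,0,0,-25,0,0.65,0,0,-25,0,0.65,0,0,-25,0,0.65,0,0,-25,0,0.65,0,0,-25,0,0.65,0,0,-25,0,0.65,0,0,-15,0,0.65,0,0,-8,0,0.65,0,0,0,0,0.65,0,0,0,0,0.65]

```text
time: 39.25
position: [509.1, 51.4, 238.1]
tcp_rot: [-1.344, 1.116, 1.345]
force: [-0.1, -0.0, -0.6]
opening: 29.9
```

```bash
python3 - <<'E'
from h import *
goto([468,265.5,96]);cupcheck()
def pad(a,b):
    h=max(a.shape[0],b.shape[0]);f=lambda i:cv2.copyMakeBorder(i,0,h-i.shape[0],0,0,0);return np.hstack([f(a),f(b)])
cv2.imwrite("pics/fin.png",pad(crop("top",140,205,190,260,5,"",1.3),crop("side",195,265,130,215,5,"",1.3)))
E
```

```text
pos [509.1  51.4 238.1] turn 0 shift [142.2   0.8 218. ] f [-0.14 -0.04 -0.63] op 29.9 t 39.25
cup [225 180   8  23 111] [229.2 191.4]
```

The viewer's picture limit is used up, so I'll check by differencing against the earlier picture that showed only the brush in the cup.

```bash
python3 - <<'E'
from h import *
b=env.camera("side");a=cv2.imread("pics/s6.png")[:,:,::-1]
d=np.abs(a.astype(int)-b).max(2)[130:212,195:265]
print("side: # = changed >35 vs brush-only picture (rows 130.., cols 195..)")
for v in range(10,80,2):print(130+v,"".join("#" if x>35 else "." for x in d[v]))
diff("pics/s6.png",box=(184,210,206,242))
o=cv2.imread("pics/side0.png")[:,:,::-1].copy();
g=lambda i:i[184:210,206:242].astype(int);print("bottom part of cup vs start, mean abs",np.abs(g(o)-g(b)).mean().round(1))
t=env.camera("top");t0=cv2.imread("pics/t5.png")[:,:,::-1]
d=np.abs(t0.astype(int)-t).max(2)[195:255,140:200]
for v in range(0,60,2):print(195+v,"".join("#" if x>35 else "." for x in d[v]))
E
```

```text
side: # = changed >35 vs brush-only picture (rows 130.., cols 195..)
140 .....................................................#################
142 .....................................................#################
144 ........................................................##############
146 ........................................................##############
148 .........................................................#############
150 ...........................................................###########
152 ..........................................................############
154 ..........................................................############
156 ..........................................................############
158 ..........................................................############
160 ............................................................##...#####
162 .....................................###.........................#####
164 ....................................####..........................####
166 ....................................#####...........
[... 2910 characters left out ...]
................#.............###....#............
235 .................#........##.............##...##............
237 ..................#........#............#.....#.............
239 ............................................##..............
241 ..........................................##................
243 ............................................................
245 ............................................................
247 ............................................................
249 ............................................................
251 ............................................................
253 ............................................................
```

```bash
python3 - <<'E'
from h import *
env.job_done();s=env.observe();print(s["time"])
E
```

```text
the job is handed in; nothing more can be done
the job is handed in; nothing more can be done
```

The toothbrush (bristles up) and then the tweezers (points down) are standing in the pink cup, and I handed the job in at about 39 s. No verdict came back.

**How it went:** The tool could only point down. I gripped each item at 20 N, swung it upright against its rest's lip, and lowered it to within about 1–2 mm of the cup floor by estimate. I then opened the jaws slowly and lifted straight clear.

**Failed first grasp:** My first try at the brush closed on nothing. The fingertips sat higher than the reported tool point suggested. I went about 21 mm lower and the second try held.

**Last checks:**
- **Forces:** In the readings at the end of each move, the force stayed under about 5 N, and the arm was well clear of everything at the end.
- **Brush:** A picture after its release shows it upright and leaning. It looked unchanged in the later comparison.
- **Tweezers:** The viewer's picture limit was used up, so I checked them only by comparing images. That shows them standing out of the rim and leaning away from the robot.
- **Cup:** It is upright, but the image comparison does not settle whether it moved: it allows anything from no shift to about 1 pixel, or 2–3 mm. Changing shadows could explain that. The colour-based cup check also failed once the light changed, so I did not rely on it.
- **Other things:** I had no contact with them that I know of, but I did not check each one's position at the end.

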